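# Stow the long tube block in its sea cradle

### The arm

A 6-joint arm with a two-finger parallel gripper is mounted at the origin on the work surface. World frame = base frame: x ahead of the robot, y to its left, z up, the work surface at z = 0. Lengths are in mm, angles in rad, forces in N, time in s.
With the tool pointing down it reaches from about 250 to 800 mm from the base axis. Payload 8.5 kg.
Tool frame: the origin (TCP) lies on the centre line of the jaws, within the pads' length; the fingertips stand manip.nose_length ahead of it and the grasp point (between the pads) lies 8 mm behind it (manip.nose_length is the distance from the TCP to the fingertips, in mm); z points along the fingers, y is the line along which they close (so a half turn about z gives the same grasp; the last joint's range is limited). The gripper opens to 85 mm and grips with 20 to 120 N. Pads are 22 mm wide; open, the fingers measure 114 mm over their backs; the gripper's body (76 mm by 85 mm) begins 54 mm behind the grasp point. The pads swing forward as they close: fully open they stand 13 mm farther back than shut.
Start: joints at [0, 0.238, -0.013, 1.319, 0, 1.571], TCP at [524.957, -0, 242.276] pointing down, gripper open.
Joint ranges: [-2.66, 2.66], [-1.03, 1.9], [-1.14, 1.46], [-1.82, 2.27], [-1.45, 1.34], [-3.14, 3.14]. Speed limits (rad/s): [2.22, 2.22, 2.79, 3.14, 3.14, 3.14].

### API

Orientations are given as a rotation vector (axis times angle).
In Python, from cell import manip gives the robot as it stands.
- The arm moves only by the tool arm_command, never from a script. Its argument "increments" is a list of rows, each a list of 4 numbers: the shift along the tool's x, y, z each as a share of 0.025 m, from -1 to 1, then the turn about the tool's z as a share of 4 degrees, from -1 to 1. A call has exactly 5 rows; each row shifts and turns the commanded pose from where the row before left it, along the tool's axes as they then stand; what a row does not reach is not made up. A row lasts 1/12 s, in which the tool goes at most 41.7 mm and 7.16 degrees, less where a joint would pass 70% of its speed; a pose out of reach is approached as far as the arm can. A call with a number of a shift or a turn outside -1 to 1 is refused whole. A call with a gripper value outside its range is refused whole. "claw" is the opening, from 0 (shut) to 1 (fully open), set as the call begins (left out, the last holds). The fingers move at their own pace and stop on an object; "grip_force" is the grip in N (left out, the last holds). Time passes only in rows, so rows that do not move let the fingers close, or fill a call up. It gives the time, the measured TCP pose, the force, the opening and the grip force at its end, in the units of the state.
- manip.sense(): the state, without advancing time (a new reading comes with each control period).
- manip.read_camera(name): name is "scene" or "side" or "wrist"; returns the picture (420x560x3 uint8, blue, green, red); there is no depth.
- manip.camera_model(name): a dict with "mtx" (3x3 intrinsics, pixels), "R" (3x3) and "t" (3): a world point X has camera coordinates R X + t; the wrist camera has in their place "tool_from_camera" (4x4, takes a point from camera to tool coordinates, whose origin is the TCP and whose axes are the flange's). Camera axes: x right, y down, z forward; pixel columns grow to the right and rows downward; lengths in mm; the calibration is good to about 2 mm. A picture is of the moment at which its call begins: read the wrist's pose just before it. camera_model takes no time and is no camera call.
- manip.job_done(): hands the job in; it is judged then, once.
The state is a dict: "clock": time; "joint_positions": joint angles; "joint_velocities": joint speeds; "effort": joint torques, N m; "tool_pos": TCP position; "tool_rot": TCP orientation; "contact_force": force on the tool from outside, world axes, zero at the start; "wrist_torque": the same for the moment, N m; "opening": opening from 0.0 (shut) to 1.0 (fully open); "grip_force": force on a finger pad.
Only numpy, scipy, OpenCV 4.12 (cv2) and the standard library are available. Lean on these libraries where they do the work, as an engineer would, in place of code of your own. Each camera call takes 0.05 s, during which the arm holds its last target. There are 200 camera calls.

### The job

Before the ship starts to roll, stow the long tube block: pick it up and lower it gently into the pocket of the plywood cradle, so that it lies flat and square, fully home on the pocket's floor, then let go. Do not drop it in, and leave the square tube block alone.

Things in the scene. Friction and masses are not known exactly. Their poses are not given: they have to be found in the camera images.
- long_block_center (a point): Centre (half-way up, 28 mm above the bench) of the long tube block: a loose upright oblong of grey plastic, 110 mm long (its x), 52 mm wide (y), 56 mm high (z), about 0.3 kg, with two rows of five dark tube bores on top. Grip it across the 52 mm width near mid-length. Either way round will do.
- square_block_center (a point): Centre (half-way up) of the other tube block, not to be moved: same grey plastic, 76 x 76 mm and 56 mm high, with three rows of three bores on its top. It stands loose on the bench. The two blocks may stand in either order.
- pocket_floor (a point): Middle of the pocket floor, on the 200 x 140 x 12 mm base board of a plywood cradle fixed to the bench. x: pocket length 124 mm; y: width 66 mm; z up. Walls 14 mm high, 12 thick, topped by guides flaring out 8 mm, to 24 mm above the floor. Full end walls; long sides have 28 mm of wall at each corner, 68 mm open between for fingers. Home, the long block's centre is 28 mm above this point.

How it is judged:
By the outcome, as a careful person would: the job done as asked, in the order asked, and still so for the second after the job is handed in, with the robot touching nothing.
It also fails if it takes over 38 s, if anything falls off the work surface, if the arm or the gripper's body presses on something with over 40 N, if the wrist force passes 120 N, or if a joint passes its speed limit or range.

## Working session

There is one attempt and no reset: what is moved stays moved. The work goes in short steps, Python scripts to look and compute and a tool call to move; the robot and the scene stay as the last step left them, time stands still between calls to the robot, and variables do not carry over. Pictures are saved under pics/ and viewed, at most 10 in all, crops included, and the job is handed in when it is done.

Besides the shell and the picture viewer there is one more tool, called after "Request:" by a JSON object that holds its "api" and its "payload", one argument or row to a line. arm_command: Moves the arm, as the interface text tells. Shift numbers are shares of 0.025 m and turn numbers shares of 4 degrees, none past 1 either way. Its arguments: {"type":"object","properties":{"increments":{"type":"array"},"claw":{"type":"number"},"grip_force":{"type":"number"}},"required":["increments"]}

```bash
mkdir -p pics; ls
python3 - <<'E'
from cell import manip
import cv2,numpy as np
s=manip.sense();print(s, manip.nose_length)
for n in("scene","side","wrist"):
    im=manip.read_camera(n);cv2.imwrite(f"pics/{n}0.png",im)
    print(n,manip.camera_model(n))
E
```

```text
pics
{'clock': 0.0, 'joint_positions': array([-2.04118589e-05,  2.38770864e-01, -1.42572353e-02,  1.31917252e+00,
       -1.37176659e-05,  1.57078649e+00]), 'joint_velocities': array([ 0.00152804, -0.001974  , -0.00102539, -0.0004633 ,  0.00022967,
       -0.00016405]), 'effort': array([ 1.29771975e-03, -5.38790166e+01,  3.46437156e+01,  1.83730113e-02,
        1.69192181e-04,  6.54446694e-05]), 'tool_pos': array([ 5.24609845e+02, -1.47659477e-02,  2.41681640e+02]), 'tool_rot': array([-2.22075762e+00, -2.22073416e+00,  1.57449620e-03]), 'contact_force': array([ 0.37728465, -0.26949822,  0.52611403]), 'wrist_torque': array([-0.01593224, -0.03100735, -0.02332262]), 'grip_force': 0.0, 'opening': 1.001886436561776} 11.0
scene {'mtx': array([[521.37590253,   0.        , 280.31455367],
       [  0.        , 521.37590253, 204.72176827],
       [  0.        ,   0.        ,   1.        ]]), 'R': array([[-0.49847592,  0.8668797 , -0.00642966],
       [ 0.70702212,  0.40223996, -0.58165518],
       [-0.5016388 , -0.29448701, -0.81341005]]), 't': array([ 229.74797641, -346.39068231, 1372.2373593
[... 210 characters left out ...]
, -0.01021025],
       [-0.28272829,  0.57162526, -0.77026572],
       [ 0.35579706, -0.68324372, -0.63764134]]), 't': array([492.94380399, 182.25662164, 895.86356027])}
wrist {'mtx': array([[333.42652034,   0.        , 281.68205442],
       [  0.        , 333.42652034, 214.07400358],
       [  0.        ,   0.        ,   1.        ]]), 'tool_from_camera': array([[-1.60918591e-04, -9.55960234e-01, -2.93496174e-01,
         7.47443048e+01],
       [ 9.99999985e-01, -1.33022277e-04, -1.15008591e-04,
         1.61806809e-01],
       [ 7.09021101e-05, -2.93496188e-01,  9.55960241e-01,
        -1.31628131e+02],
       [ 0.00000000e+00,  0.00000000e+00,  0.00000000e+00,
         1.00000000e+00]])}
```

View pics/scene0.png

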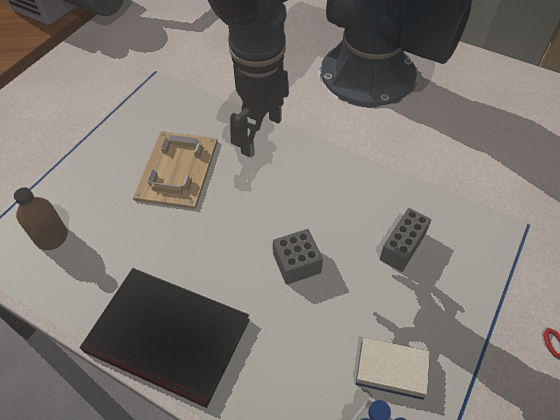

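View pics/side0.png

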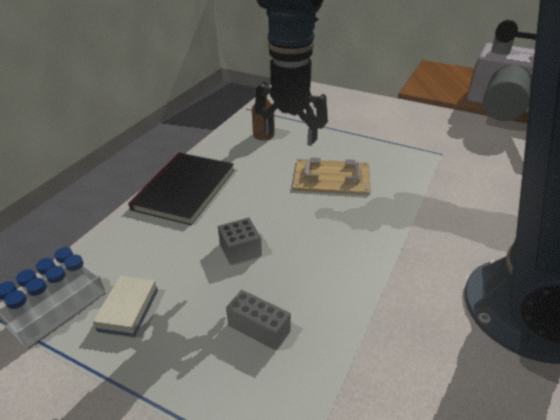

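The scene view shows the cradle near (177,170), the long block near (406,238) and the square block near (298,255). In the side view they are at about (332,176), (259,318) and (240,240). I'll enlarge these next.

Run:
```python
import cv2,numpy as np
a=cv2.imread("pics/scene0.png");b=cv2.imread("pics/side0.png")
def c(i,x,y):return cv2.resize(i[y:y+75,x:x+100],(400,300),interpolation=cv2.INTER_CUBIC)
def g(i,x,y):
    o=c(i,x,y)
    for k in range(0,100,10):
        cv2.putText(o,str(x+k),(k*4,8),0,.3,(0,0,255));cv2.line(o,(k*4,10),(k*4,14),(0,0,255))
    for k in range(0,75,10):
        cv2.putText(o,str(y+k),(0,k*4+3),0,.3,(0,0,255));cv2.line(o,(20,k*4),(24,k*4),(0,0,255))
    return o
cv2.imwrite("pics/c1.png",np.vstack([np.hstack([g(a,360,200),g(b,210,280)]),np.hstack([g(a,125,130),g(b,285,145)])]))
```

```text
(no output)
```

View pics/c1.png

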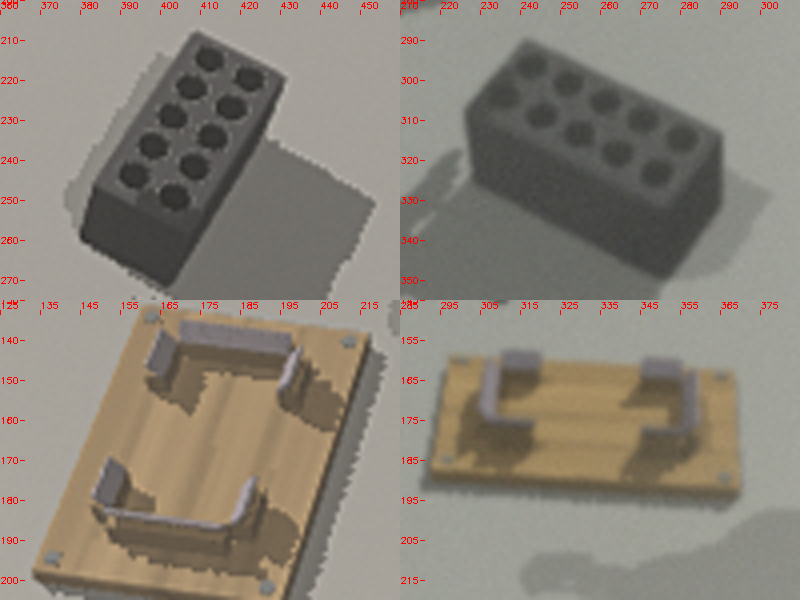

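```bash
cat > h.py <<'E'
import numpy as np,cv2
from cell import manip
M={n:manip.camera_model(n) for n in("scene","side")}
P={n:m["mtx"]@np.c_[m["R"],m["t"]] for n,m in M.items()}
def tri(a,b):
    X=cv2.triangulatePoints(P["scene"],P["side"],np.float64(a).T,np.float64(b).T);return (X[:3]/X[3]).T
def plane(n,px,z):
    H=P[n][:,[0,1,3]].copy();H[:,2]+=P[n][:,2]*z
    q=np.linalg.solve(H,np.c_[px,np.ones(len(px))].T);return (q[:2]/q[2]).T
E
python3 - <<'E'
from h import *
np.set_printoptions(precision=1,suppress=True)
S=[(409,207.5),(431.25,219.5),(383.75,246.25),(406,255.5)];D=[(242,289.5),(290.75,313),(277.5,332.5),(226.25,307)]
s=plane("scene",S,56);d=plane("side",D,56);print(s,d,sep="\n")
def rep(S,D,z):
    s=plane("scene",S,z);d=plane("side",D,z)
    i=[np.argmin(np.linalg.norm(d-p,axis=1)) for p in s]
    X=tri(S,[D[k] for k in i]);print("match",i,X,"mean",X.mean(0),s.mean(0),d.mean(0))
    print([np.linalg.norm(X[a]-X[b]) for a,b in((0,1),(2,3),(0,2),(1,3))])
    for Q in (X,s,d[i]):
        v=(Q[0]-Q[2])+(Q[1]-Q[3]);print("yaw long",np.degrees(np.arctan2(v[1],v[0])))
rep(S,D,56)
rep([(162.75,134.25),(212.25,140.5),(138.25,194.5),(191.75,201.75)],[(300,160.25),(365,164),(366.25,189.5),(296.75,184.75)],12)
E
```

```text
[[394.9 261.9]
 [400.5 311. ]
 [504.1 253.9]
 [502.1 298.5]]
[[500.1 254.6]
 [393.6 263.1]
 [395.9 310.9]
 [504.6 303.3]]
match [np.int64(1), np.int64(2), np.int64(0), np.int64(3)] [[394.  261.9  54.6]
 [397.4 310.2  52.8]
 [501.8 253.1  52.9]
 [503.7 300.4  56.1]] mean [449.2 281.4  54.1] [450.4 281.3] [448.5 283. ]
[np.float64(48.4436871824141), np.float64(47.44820435504557), np.float64(108.1275701810186), np.float64(106.77960013785902)]
yaw long 175.06805370436672
yaw long 174.45225441784976
yaw long 175.74316449894016
match [np.int64(1), np.int64(2), np.int64(0), np.int64(3)] [[ 448.9 -328.1    9.2]
 [ 407.4 -214.7    9.5]
 [ 618.7 -264.4   10.3]
 [ 576.7 -152.5   10.6]] mean [ 512.9 -239.9    9.9] [ 513.7 -239.2] [ 512.1 -235.8]
[np.float64(120.71175854141416), np.float64(119.50562777874615), np.float64(181.3434515600154), np.float64(180.37486516858303)]
yaw long -159.63250477277685
yaw long -159.77170916873328
yaw long -160.16253343475807
```

Two-view triangulation gives these results, and the heights and sizes match the text:
- **Block:** top centre at about (449.5, 282, 54), long axis at −4.5°.
- **Cradle:** centre at about (513, −239), yaw about 20.2°, screws at z about 10.

I'm moving over the block.

Request:
{"api": "arm_command", "payload": {
  "increments": [
    [0.94,-0.25,0,0],
    [0.94,-0.25,0,0],
    [0.94,-0.25,0,0],
    [0.94,-0.25,0,0],
    [0.94,-0.25,0,0]
  ],
  "claw": 1
}}

```text
clock: 0.57
tool_pos: [493.1, 118.4, 242.1]
tool_rot: [-2.222, -2.221, 0.001]
contact_force: [0.2, 0.1, 0.4]
opening: 1.001
grip_force: 0.0
```

Request:
{"api": "arm_command", "payload": {
  "increments": [
    [0.94,-0.25,0,0],
    [0.94,-0.25,0,0],
    [0.94,-0.25,0,0],
    [0.94,-0.25,0,0],
    [0.94,-0.25,0,0]
  ]
}}

```text
clock: 0.98
tool_pos: [461.9, 236.0, 242.1]
tool_rot: [-2.221, -2.221, 0.001]
contact_force: [1.5, -0.3, -0.1]
opening: 0.998
grip_force: 0.0
```

Request:
{"api": "arm_command", "payload": {
  "increments": [
    [0.94,-0.25,0,0],
    [0.94,-0.25,0,0],
    [0,0,0,-1],
    [0,0,0,-1],
    [0,0,0,-1]
  ]
}}

```text
clock: 1.4
tool_pos: [449.5, 282.5, 241.9]
tool_rot: [-1.971, -2.446, 0.001]
contact_force: [0.6, 0.2, -0.2]
opening: 0.999
grip_force: 0.0
```

```bash
python3 -c "
from cell import manip
s=manip.sense();print(s['joint_positions'],s['tool_pos'],s['tool_rot'],s['clock'])"
```

```text
[5.61083894e-01 2.49236113e-01 4.39162845e-04 1.32291788e+00
 1.61715801e-05 1.91775197e+00] [449.53962133 282.52354434 241.88435575] [-1.97114188e+00 -2.44585949e+00  1.35588382e-03] 1.4
```

Request:
{"api": "arm_command", "payload": {
  "increments": [
    [0,0,0,-1],
    [0,0,0,-1],
    [0,0,0,-1],
    [0,0,0,-1],
    [0,0,0,-1]
  ]
}}

```text
clock: 1.82
tool_pos: [449.8, 281.9, 242.0]
tool_rot: [-1.518, -2.75, 0.001]
contact_force: [-0.3, -0.6, 0.3]
opening: 1.003
grip_force: 0.0
```

Request:
{"api": "arm_command", "payload": {
  "increments": [
    [0,0,0,-1],
    [0,0,0,-1],
    [0,0,0,-1],
    [0,0,0,-1],
    [0,0,0,-1]
  ]
}}

```text
clock: 2.23
tool_pos: [449.8, 281.9, 242.0]
tool_rot: [-1.018, -2.972, 0.001]
contact_force: [-0.1, -0.7, 0.4]
opening: 0.993
grip_force: 0.0
```

Request:
{"api": "arm_command", "payload": {
  "increments": [
    [0,0,0,-1],
    [0,0,0,-1],
    [0,0,0,-1],
    [0,0,0,-1],
    [0,0,0,-1]
  ]
}}

```text
clock: 2.65
tool_pos: [449.8, 281.9, 242.0]
tool_rot: [-0.486, -3.103, 0.001]
contact_force: [0.5, 0.5, -0.5]
opening: 0.993
grip_force: 0.0
```

Request:
{"api": "arm_command", "payload": {
  "increments": [
    [0,0,0,-1],
    [0,0,0,-1],
    [0,0,0,-1],
    [0,0,0,-0.4],
    [0,0,0,0]
  ]
}}

```text
clock: 3.07
tool_pos: [449.8, 281.9, 242.0]
tool_rot: [-0.119, -3.139, 0.001]
contact_force: [-0.0, -0.6, -0.2]
opening: 1.001
grip_force: 0.0
```

```bash
cat >> h.py <<'E'
import json
from scipy.spatial.transform import Rotation as Ro
W=manip.camera_model("wrist")
def wlook(tag):
    s=manip.sense();im=manip.read_camera("wrist");cv2.imwrite(f"pics/{tag}.png",im)
    json.dump([list(s["tool_pos"]),list(s["tool_rot"])],open(f"pics/{tag}.json","w"));print(s["tool_pos"],s["tool_rot"],s["clock"]);return im
def wP(tag):
    p,r=json.load(open(f"pics/{tag}.json"));T=np.eye(4);T[:3,:3]=Ro.from_rotvec(r).as_matrix();T[:3,3]=p
    return W["mtx"]@np.linalg.inv(T@W["tool_from_camera"])[:3]
def wload(tag):P[tag]=wP(tag)
def big(tag,x,y,w,h,k):
    o=cv2.resize(cv2.imread(f"pics/{tag}.png")[y:y+h,x:x+w],None,fx=k,fy=k,interpolation=cv2.INTER_CUBIC)
    for i in range(0,w,20):
        cv2.putText(o,str(x+i),(i*k,8),0,.3,(0,0,255));cv2.line(o,(i*k,10),(i*k,14),(0,0,255))
    for i in range(0,h,20):
        cv2.putText(o,str(y+i),(0,i*k+3),0,.3,(0,0,255));cv2.line(o,(20,i*k),(24,i*k),(0,0,255))
    cv2.imwrite(f"pics/{tag}c.png",o)
E
python3 -c "
from h import *
wlook('w1')"
```

```text
[449.81358801 281.92535073 242.0222452 ] [-1.18512467e-01 -3.13875426e+00  5.82926833e-04] 3.0667
```

View pics/w1.png

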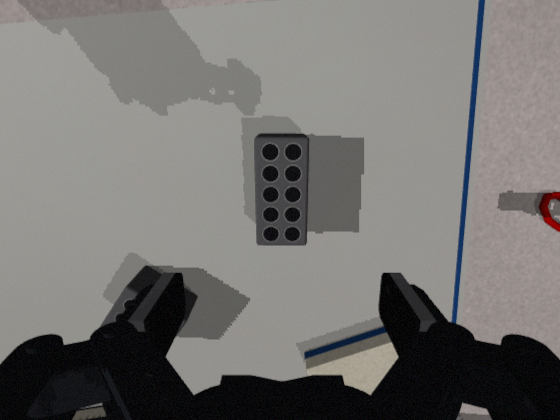

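The wrist view shows the long block alone between the fingers. Its end bores are at (270,152), (293,152), (271,234) and (292,234), and its top corners at about (255,138), (308,137), (307,244) and (257,245). The square block is clear of the fingers, lower left.

Run:
```python
from h import *
np.set_printoptions(precision=1,suppress=True)
wload("w1")
for z in(54,56):
  for q in([(270,152),(293,152),(271,234),(292,234)],[(255,138),(308,137),(257,245),(307,244)]):
    X=plane("w1",q,z);v=X[0]+X[1]-X[2]-X[3];print(z,X.mean(0),np.degrees(np.arctan2(v[1],v[0])),np.linalg.norm(X[0]-X[2]),np.linalg.norm(X[0]-X[1]))
S=[(409,207.5),(431.25,219.5),(383.75,246.25),(406,255.5)]
for a in ("scene","side"):
  D=S if a=="scene" else [(290.75,313),(277.5,332.5),(242,289.5),(226.25,307)]
  w=[(257,245),(307,244),(255,138),(308,137)]
  X=cv2.triangulatePoints(P["w1"],P[a],np.float64(w).T,np.float64(D).T);print(((X[:3]/X[3]).T).mean(0))
s=manip.sense();print("tool yaw y",np.degrees(np.arctan2(*Ro.from_rotvec(s["tool_rot"]).as_matrix()[[1,0],1])))
```

```text
54 [452.9 281.3] 175.65703983035525 82.85161232392059 21.81807513550032
54 [451.9 281.6] 175.930144611007 107.92930393066563 49.66090283351257
56 [452.4 281.3] 175.65703983035525 82.3332941048914 21.68158164394741
56 [451.4 281.6] 175.93014461100702 107.25410011718176 49.35022510510087
[438.7 279.7  29.2]
[433.7 305.9 107.2]
tool yaw y 85.55730621849744
```

Request:
{"api": "arm_command", "payload": {
  "increments": [
    [-0.06,-0.01,1,0],
    [0,0,1,0],
    [0,0,1,0],
    [0,0,1,0],
    [0,0,1,0]
  ]
}}

```text
clock: 3.53
tool_pos: [451.3, 281.5, 116.2]
tool_rot: [0.123, 3.139, 0.0]
contact_force: [0.4, -0.0, -0.4]
opening: 1.002
grip_force: 0.0
```

Request:
{"api": "arm_command", "payload": {
  "increments": [
    [0,0,1,0],
    [0,0,1,0],
    [0,0,0.8,0],
    [0,0,0.5,0],
    [0,0,0.34,0]
  ]
}}

```text
clock: 3.95
tool_pos: [450.6, 281.2, 24.6]
tool_rot: [-0.122, -3.137, 0.002]
contact_force: [-0.4, 0.8, -0.5]
opening: 0.996
grip_force: 0.0
```

Request:
{"api": "arm_command", "payload": {
  "increments": [
    [0,0,0,0],
    [0,0,0,0],
    [0,0,0,0],
    [0,0,0,0],
    [0,0,0,0]
  ],
  "claw": 0,
  "grip_force": 40
}}

```text
clock: 4.37
tool_pos: [452.0, 282.0, 27.2]
tool_rot: [0.121, 3.138, 0.002]
contact_force: [0.4, 0.5, 3.3]
opening: 0.596
grip_force: 43.1
```

Request:
{"api": "arm_command", "payload": {
  "increments": [
    [0,0,0,0],
    [0,0,0,0],
    [0,0,0,0],
    [0,0,0,0],
    [0,0,0,0]
  ]
}}

```text
clock: 4.78
tool_pos: [452.0, 282.0, 27.2]
tool_rot: [0.121, 3.138, 0.002]
contact_force: [0.0, -0.0, 6.7]
opening: 0.6
grip_force: 43.5
```

Gripped at 0.6 opening, which is 51 mm. I'm lifting, then going to a vantage point beside the cradle.

Request:
{"api": "arm_command", "payload": {
  "increments": [
    [0,0,-0.2,0],
    [0,0,-0.5,0],
    [0,0,-0.8,0],
    [0,0,-1,0],
    [0,0,-1,0]
  ]
}}

```text
clock: 5.2
tool_pos: [450.7, 281.2, 114.6]
tool_rot: [-0.121, -3.138, 0.001]
contact_force: [0.7, 0.3, -1.9]
opening: 0.605
grip_force: 42.6
```

Request:
{"api": "arm_command", "payload": {
  "increments": [
    [0,0,-1,0],
    [0,0,-1,0],
    [0,0,-1,0],
    [0,0,-0.4,0],
    [0,0,0,0]
  ]
}}

```text
clock: 5.62
tool_pos: [452.4, 282.2, 201.1]
tool_rot: [0.121, 3.136, 0.004]
contact_force: [0.3, -0.7, -3.2]
opening: 0.6
grip_force: 42.7
```

Lifted: the sensed load is about 3 N, which fits the block's weight.

Request:
{"api": "arm_command", "payload": {
  "increments": [
    [-0.2,-0.5,0,0],
    [-0.4,-0.94,0,0],
    [-0.4,-0.94,0,0],
    [-0.4,-0.94,0,0],
    [-0.4,-0.94,0,0]
  ]
}}

```text
clock: 6.03
tool_pos: [487.4, 170.1, 196.7]
tool_rot: [-0.12, -3.136, 0.002]
contact_force: [-0.3, 0.6, -1.4]
opening: 0.606
grip_force: 42.7
```

Request:
{"api": "arm_command", "payload": {
  "increments": [
    [-0.4,-0.94,0,0],
    [-0.4,-0.94,0,0],
    [-0.4,-0.94,0,0],
    [-0.4,-0.94,0,0],
    [-0.4,-0.94,0,0]
  ]
}}

```text
clock: 6.45
tool_pos: [528.1, 49.1, 196.6]
tool_rot: [-0.121, -3.136, 0.001]
contact_force: [1.1, -0.3, -2.7]
opening: 0.602
grip_force: 42.7
```

Request:
{"api": "arm_command", "payload": {
  "increments": [
    [-0.4,-0.94,0,0],
    [-0.4,-0.94,0,0],
    [-0.4,-0.94,0,0],
    [-0.4,-0.94,0,0],
    [-0.4,-0.94,0,0]
  ]
}}

```text
clock: 6.87
tool_pos: [568.9, -71.8, 196.5]
tool_rot: [-0.121, -3.136, -0.0]
contact_force: [0.4, 0.7, -1.2]
opening: 0.601
grip_force: 42.7
```

Request:
{"api": "arm_command", "payload": {
  "increments": [
    [-0.4,-0.94,0,0],
    [-0.4,-0.94,0,0],
    [-0.4,-0.94,0,0],
    [-0.4,-0.94,0,0],
    [-0.2,-0.5,0,0]
  ]
}}

```text
clock: 7.28
tool_pos: [606.0, -182.5, 196.1]
tool_rot: [-0.123, -3.136, -0.0]
contact_force: [0.3, 0.6, -2.3]
opening: 0.606
grip_force: 42.7
```

Request:
{"api": "arm_command", "payload": {
  "increments": [
    [0,0,0,-0.8],
    [0,0,0,-1],
    [0,0,0,-1],
    [0,0,0,-1],
    [0,0,0,-1]
  ]
}}

```text
clock: 7.7
tool_pos: [605.5, -179.7, 196.9]
tool_rot: [0.409, -3.112, -0.002]
contact_force: [-0.1, -0.9, -2.5]
opening: 0.599
grip_force: 42.7
```

Request:
{"api": "arm_command", "payload": {
  "increments": [
    [0,0,0,-1],
    [0,0,0,-0.4],
    [0,0,0,0],
    [0,0,0,0],
    [0,0,0,0]
  ]
}}

```text
clock: 8.12
tool_pos: [606.0, -179.6, 197.9]
tool_rot: [0.554, -3.091, -0.001]
contact_force: [1.1, 0.6, -2.8]
opening: 0.603
grip_force: 42.7
```

```bash
python3 -c "
from h import *
wlook('w2')
cv2.imwrite('pics/scene2.png',manip.read_camera('scene'))"
```

```text
[ 606.04043175 -179.55955666  197.91500569] [ 5.54334674e-01 -3.09094615e+00 -1.07054563e-03] 8.1167
```

View pics/w2.png

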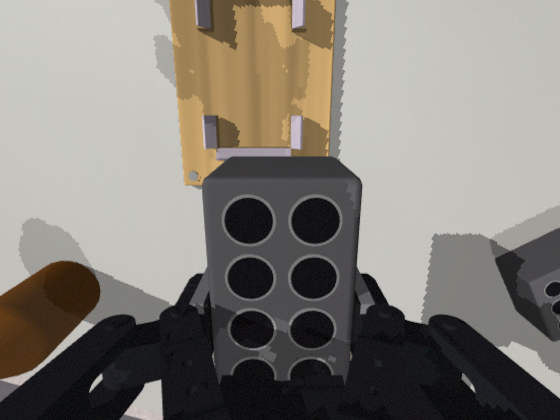

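The vantage is good. The near end wall's guide lies at row ~152, columns 217–291, with the side posts at about (209,132) and (296,132). The block sits square and centred in the fingers (bores at columns 248 and 315). The far end is cut off, so I'm moving in.

Request:
{"api": "arm_command", "payload": {
  "increments": [
    [0.3,-0.2,0,0],
    [0.7,-0.32,0,0],
    [0.8,-0.3,0,0],
    [0.6,-0.1,0,0],
    [0,0,0,0]
  ]
}}

```text
clock: 8.63
tool_pos: [555.7, -223.8, 199.0]
tool_rot: [0.552, -3.091, 0.0]
contact_force: [0.7, -0.0, -2.7]
opening: 0.602
grip_force: 42.6
```

Request:
{"api": "arm_command", "payload": {
  "increments": [
    [0,0,0,0],
    [0,0,0,0],
    [0,0,0,0],
    [0,0,0,0],
    [0,0,0,0]
  ]
}}

```text
clock: 9.05
tool_pos: [558.7, -221.7, 198.6]
tool_rot: [0.557, -3.092, -0.0]
contact_force: [0.5, -0.6, -1.9]
opening: 0.604
grip_force: 42.6
```

```bash
python3 -c "
from h import *
wlook('w3')
big('w3',140,0,260,200,3)
big('w2',150,0,200,200,3)
a,b=cv2.imread('pics/w3c.png'),cv2.imread('pics/w2c.png')
cv2.imwrite('pics/c3.png',a);cv2.imwrite('pics/c2.png',b)"
```

```text
[ 558.69138484 -221.73500881  198.6137567 ] [ 5.57399624e-01 -3.09160909e+00 -1.37982399e-04] 9.05
```

View pics/c3.png

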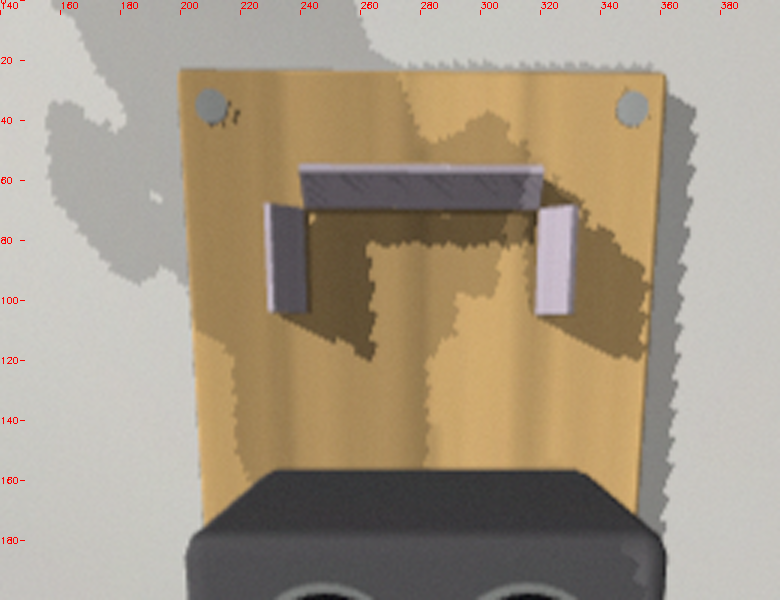

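View pics/c2.png

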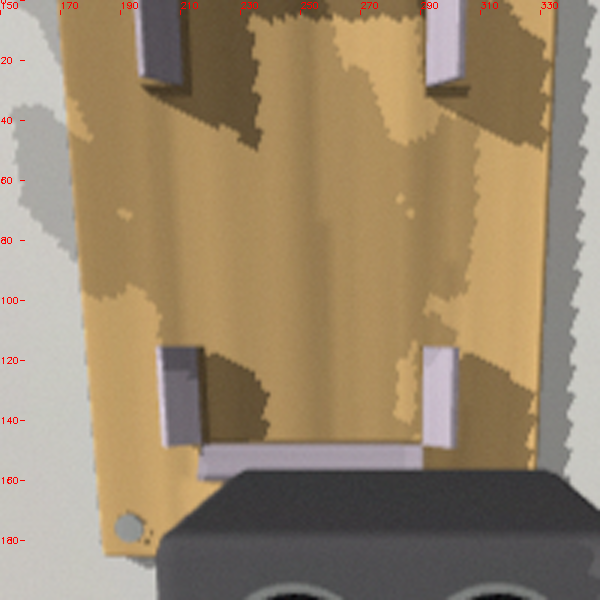

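Run:
```python
from h import *
from scipy.optimize import least_squares
np.set_printoptions(precision=2,suppress=True)
wload("w2");wload("w3")
O=[("w3",(90,60,0),(210.3,35.3)),("w3",(90,-60,0),(350.7,36.3)),("w3",(62,33,14),(242.5,70)),("w3",(62,-33,14),(318.8,69.7)),
("w3",(34,33,14),(242.2,104)),("w3",(34,-33,14),(318.3,104.5)),("w3",(34,41,24),(229.3,104)),("w3",(34,-41,24),(331.3,104.7)),
("w2",(-90,60,0),(193,175.7)),("w2",(-62,33,14),(217.9,148.3)),("w2",(-62,-33,14),(290.8,148.3)),("w2",(-34,33,14),(218,116)),("w2",(-34,-33,14),(290.7,116)),
("w2",(-34,41,24),(202.3,115.7)),("w2",(-34,-41,24),(303,115.7)),("w2",(-62,41,24),(204.3,149)),("w2",(-62,-41,24),(302,149))]
def f(p):
    r=[]
    for n,m,q in O:
        X=Ro.from_euler("z",p[3],degrees=True).apply(m)+p[:3];u=P[n]@np.r_[X,1];r+=list(u[:2]/u[2]-q)
    return np.array(r)
s=least_squares(f,[513,-239,12,200],loss="soft_l1",x_scale=[10,10,10,1]);print(s.x);print(f(s.x).reshape(-1,2))
s2=manip.sense();R=Ro.from_rotvec(s2["tool_rot"]).as_matrix();d=R.T@(s.x[:3]-s2["tool_pos"]);print("pos",s2["tool_pos"],"delta tool",d,"tool x yaw",np.degrees(np.arctan2(R[1,0],R[0,0])))
# block front top edge in tool frame at z=-29
T=W["tool_from_camera"]
for q in((203,178.5),(361,178.5)):
    ray=T[:3,:3]@np.linalg.solve(W["mtx"],[*q,1]);print(T[:3,3]+ray*(-29-T[2,3])/ray[2])
```

```text
[ 515.35 -239.38   13.54  200.23]
[[ 0.07  0.29]
 [ 0.22 -0.18]
 [-1.37 -0.78]
 [ 1.07 -0.18]
 [-0.03  0.39]
 [ 0.37  0.17]
 [ 1.91  0.08]
 [-1.77 -0.25]
 [ 0.27  0.6 ]
 [-0.74 -0.11]
 [ 0.25  0.02]
 [-2.6  -0.49]
 [ 0.66 -0.36]
 [ 1.32 -0.11]
 [-1.78  0.06]
 [ 1.47  0.36]
 [-1.39  0.52]]
pos [ 558.62 -221.76  198.62] delta tool [ 46.67  -1.42 185.08] tool x yaw -159.56241957570745
[ 54.71 -24.6  -29.  ]
[ 54.71  24.65 -29.  ]
```

The fitted pocket is at (515.3, −239.4), floor z about 12–13.5, yaw 20.2°. That agrees with the first measurement to 2 mm. The block is centred in the hand, so I'm going over the pocket and down to just above the guides.

Request:
{"api": "arm_command", "payload": {
  "increments": [
    [0.3,-0.02,0,0.05],
    [0.6,-0.02,0,0],
    [0.6,-0.02,0,0],
    [0.36,0,0,0],
    [0,0,0.2,0]
  ]
}}

```text
clock: 9.52
tool_pos: [513.9, -240.3, 194.7]
tool_rot: [-0.549, 3.093, -0.001]
contact_force: [0.5, -0.8, -2.9]
opening: 0.604
grip_force: 42.6
```

Request:
{"api": "arm_command", "payload": {
  "increments": [
    [0,0,0.8,0],
    [0,0,1,0],
    [0,0,1,0],
    [0,0,0.8,0],
    [0,0,0.6,0]
  ]
}}

```text
clock: 9.93
tool_pos: [514.8, -239.1, 86.6]
tool_rot: [0.551, -3.092, -0.002]
contact_force: [0.1, -0.6, -2.4]
opening: 0.598
grip_force: 42.7
```

Request:
{"api": "arm_command", "payload": {
  "increments": [
    [0,0,0.4,0],
    [0,0,0.1,0],
    [0,0,0,0],
    [0,0,0,0],
    [0,0,0,0]
  ]
}}

```text
clock: 10.35
tool_pos: [515.9, -239.9, 77.3]
tool_rot: [-0.551, 3.092, -0.002]
contact_force: [-0.2, -0.2, -2.5]
opening: 0.609
grip_force: 42.7
```

```bash
python3 -c "
from h import *
s=manip.sense();R=Ro.from_rotvec(s['tool_rot']).as_matrix();print(s['tool_pos'],R.T@(np.array([515.1,-239.4,12])-s['tool_pos']),np.degrees(np.arctan2(R[1,0],R[0,0])))
for n in('scene','side'):cv2.imwrite(f'pics/{n}4.png',manip.read_camera(n))
big('scene4',110,80,130,150,3);big('side4',260,60,130,150,3)
cv2.imwrite('pics/c4.png',np.hstack([cv2.imread('pics/scene4c.png'),cv2.imread('pics/side4c.png')]))"
```

```text
[ 515.93081046 -239.87851393   77.33049186] [ 0.69455282  0.81674069 65.32872966] -159.7995961808447
```

View pics/c4.png

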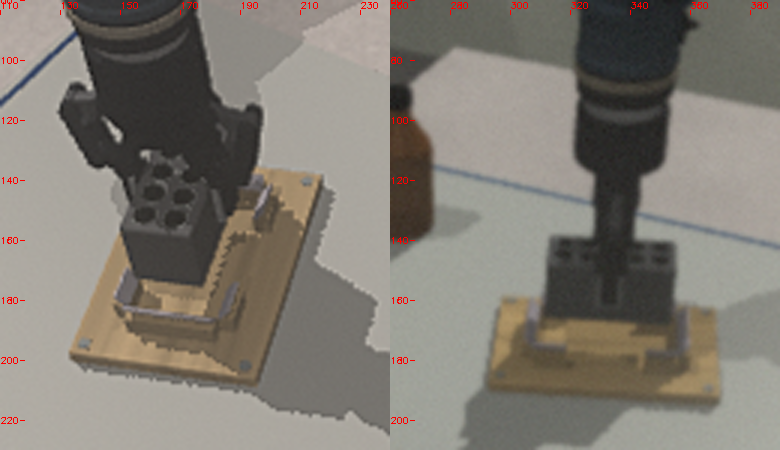

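The block hangs level and square above the pocket: the scene view has it at (165,155) over the guides, and the side view has it centred at (330,155) between the end guides at columns 306 and 356. I'm lowering it slowly.

Request:
{"api": "arm_command", "payload": {
  "increments": [
    [0.03,0.03,0.2,0],
    [0,0,0.25,0],
    [0,0,0.25,0],
    [0,0,0.2,0],
    [0,0,0.2,0]
  ]
}}

```text
clock: 10.87
tool_pos: [513.9, -239.0, 47.9]
tool_rot: [0.551, -3.092, -0.001]
contact_force: [-0.8, 0.6, -2.6]
opening: 0.606
grip_force: 42.7
```

Request:
{"api": "arm_command", "payload": {
  "increments": [
    [0,0,0.1,0],
    [0,0,0.06,0],
    [0,0,0.06,0],
    [0,0,0.04,0],
    [0,0,0,0]
  ]
}}

```text
clock: 11.28
tool_pos: [514.2, -239.2, 42.2]
tool_rot: [0.551, -3.093, 0.0]
contact_force: [0.8, 0.0, -1.6]
opening: 0.601
grip_force: 42.7
```

Request:
{"api": "arm_command", "payload": {
  "increments": [
    [0,0,0.03,0],
    [0,0,0.03,0],
    [0,0,0.02,0],
    [0,0,0,0],
    [0,0,0,0]
  ]
}}

```text
clock: 11.7
tool_pos: [514.2, -239.1, 40.3]
tool_rot: [0.551, -3.093, -0.0]
contact_force: [0.0, 0.3, -2.6]
opening: 0.603
grip_force: 42.7
```

Request:
{"api": "arm_command", "payload": {
  "increments": [
    [0,0,0.02,0],
    [0,0,0.02,0],
    [0,0,0,0],
    [0,0,0,0],
    [0,0,0,0]
  ]
}}

```text
clock: 12.12
tool_pos: [514.2, -239.2, 39.3]
tool_rot: [0.551, -3.093, 0.0]
contact_force: [-0.4, 0.2, -1.5]
opening: 0.605
grip_force: 42.6
```

Request:
{"api": "arm_command", "payload": {
  "increments": [
    [0,0,0.02,0],
    [0,0,0.02,0],
    [0,0,0,0],
    [0,0,0,0],
    [0,0,0,0]
  ]
}}

```text
clock: 12.53
tool_pos: [514.2, -239.2, 39.3]
tool_rot: [-0.551, 3.092, -0.0]
contact_force: [-3.2, 0.4, 9.9]
opening: 0.602
grip_force: 44.0
```

Request:
{"api": "arm_command", "payload": {
  "increments": [
    [0,0,0.02,0],
    [0,0,0,0],
    [0,0,0,0],
    [0,0,0,0],
    [0,0,0,0]
  ]
}}

```text
clock: 12.95
tool_pos: [514.2, -239.2, 39.3]
tool_rot: [-0.551, 3.092, -0.001]
contact_force: [-4.5, 1.2, 15.4]
opening: 0.605
grip_force: 44.6
```

Contact came at TCP z = 39.3, against 39.2 expected for home. I'm easing off and releasing.

Request:
{"api": "arm_command", "payload": {
  "increments": [
    [0,0,-0.03,0],
    [0,0,0,0],
    [0,0,0,0],
    [0,0,0,0],
    [0,0,0,0]
  ],
  "grip_force": 20
}}

```text
clock: 13.37
tool_pos: [514.3, -239.2, 39.2]
tool_rot: [-0.551, 3.093, -0.0]
contact_force: [-3.3, 0.2, 8.4]
opening: 0.603
grip_force: 44.0
```

Request:
{"api": "arm_command", "payload": {
  "increments": [
    [0,0,0,0],
    [0,0,0,0],
    [0,0,0,0],
    [0,0,0,0],
    [0,0,0,0]
  ],
  "claw": 1
}}

```text
clock: 13.78
tool_pos: [514.2, -239.2, 38.4]
tool_rot: [0.551, -3.093, -0.0]
contact_force: [-0.3, -0.3, 0.2]
opening: 1.002
grip_force: 0.0
```

Request:
{"api": "arm_command", "payload": {
  "increments": [
    [0,0,0,0],
    [0,0,0,0],
    [0,0,-0.2,0],
    [0,0,-0.4,0],
    [0,0,-0.6,0]
  ]
}}

```text
clock: 14.2
tool_pos: [513.5, -238.8, 68.6]
tool_rot: [0.551, -3.091, -0.002]
contact_force: [0.8, -0.2, -0.2]
opening: 1.001
grip_force: 0.0
```

Request:
{"api": "arm_command", "payload": {
  "increments": [
    [0,0,-1,0],
    [0,0,-1,0],
    [0,0,-1,0],
    [0,0,-1,0],
    [0,0,-1,0]
  ]
}}

```text
clock: 14.62
tool_pos: [514.1, -239.1, 195.9]
tool_rot: [-0.551, 3.092, -0.001]
contact_force: [1.1, -0.6, -0.7]
opening: 1.001
grip_force: 0.0
```

Request:
{"api": "arm_command", "payload": {
  "increments": [
    [0,0,-0.5,0],
    [0,0,0,0],
    [0,0,0,0],
    [0,0,0,0],
    [0,0,0,0]
  ]
}}

```text
clock: 15.03
tool_pos: [513.6, -238.9, 205.0]
tool_rot: [0.551, -3.091, -0.002]
contact_force: [0.4, 0.9, 0.2]
opening: 0.998
grip_force: 0.0
```

```bash
python3 -c "
from h import *
wlook('w5')
for n in('scene','side'):cv2.imwrite(f'pics/{n}5.png',manip.read_camera(n))
big('scene5',110,100,130,130,3);big('side5',270,110,120,130,3)
w=cv2.resize(cv2.imread('pics/w5.png'),(560,420))[:,:][90:390,150:410]
cv2.imwrite('pics/c5.png',cv2.resize(np.hstack([cv2.imread('pics/scene5c.png'),cv2.imread('pics/side5c.png'),cv2.resize(w,(338,390))]),None,fx=.72,fy=.72))
print(manip.sense()['contact_force'])"
```

```text
[ 513.60466317 -238.8582333   204.95710225] [ 5.50647519e-01 -3.09126675e+00 -1.71124284e-03] 15.0333
[-0.62972434 -0.55020067 -0.19556518]
```

View pics/c5.png

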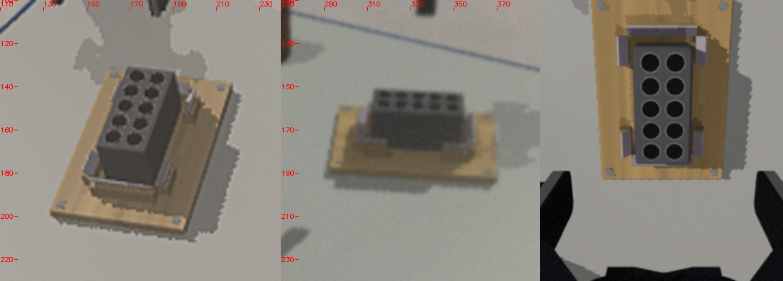

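All three views show the block level, square and deep inside the guides, with the gripper clear and zero contact force. The contact height matched home to 0.1 mm.

```bash
python3 -c "
from cell import manip
print(manip.job_done())"
```

```text
the job is handed in; nothing more can be done
None
```

The long tube block is in the cradle pocket, flat and square on the floor and released, and the job was handed in about 15 s into the 38 s allowed; the square block was not touched, and no verdict was shown.

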